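Index the jig carriage and hold the guide pin through both bushings

TASK

Slide the jig's carriage along its rails to the next station, where it clicks in with its bushing right under the bushing of the overhanging arm. Then take the longer of the two pins out of the wooden block and thread it straight down through the arm's bushing and then the carriage's bushing, and finish while still holding it there by its head, still and upright, with its tip showing below the carriage but clear of the base plate, so that a clip can be fitted from below. Leave the short pin in the block and the other tools alone.

Things in the scene. Friction and masses are not known exactly. Their poses are not given: they have to be found in the camera images.
- jig: Fixed jig: base plate 110 x 290 mm, 8 mm thick, two rails along its y axis at 30 mm height, end blocks 50 mm high. Grey column (x 64 to 90, y 32 to 68 mm) carries an overhanging arm with a bushing: 44 mm wide, x -22 to 90 mm, height 90 to 106 mm. Origin: table height, midway between the rails; z up, the carriage must go to +y. Place and yaw vary.
- upper_bushing (a point): Centre of the top rim of the bushing in the overhanging arm, 109 mm above the table: vertical through-bore 15 mm in diameter, 19 mm long (down to 90 mm), brass collar 26 mm wide. At x 0, y +50 mm of the jig.
- lower_bushing (a point): Centre of the top rim of the bushing in the carriage, 61 mm above the table, on the rail centre line: vertical through-bore 15 mm in diameter, 17 mm long (down to 44 mm). Below it is a free gap of 36 mm down to the base plate's top (8 mm). Moves with the carriage.
- carriage (a joint): Carriage travel to the jig's +y, m, 0 to 0.14; starts at 0 to 0.04. Roller detents at 0.085 (next station, bushings in line) and 0.135 (last). 1 N friction, a hump of up to 9 N to enter or leave a station; within 5 mm the detent centres the free carriage. Aluminium plate 100 x 120 mm, top at 58 mm, from 85 mm behind (-y) to 35 mm ahead of its bushing.
- post_top (a point): Centre of the top of the carriage's upright push post, a plain steel cylinder 18 mm in diameter standing from the carriage's top (58 mm) to 125 mm above the table, 70 mm behind (-y of the jig) the carriage's bushing. It can be pushed or pinched.
- pin_block: Fixed drilled wooden block 140 x 60 x 52 mm (x, y, z of its own frame), origin under its centre. Two blind holes 13 mm wide, 40 mm deep, at x -40 and +40 mm, in which the two pins stand upright; which pin is in which hole varies.
- long_pin: The guide pin to use: steel, loose, upright in the block, about 0.16 kg. Origin at its tip, z along its axis to the head. Conical nose 12 mm long, 4 mm widening to the shank's 12 mm diameter; shank up to 130 mm from the tip, then a round dark head 22 mm wide, 32 mm high (130 to 162 mm). In the block the tip stands 12 mm above the table.
- long_pin_head (a point): Middle of the long pin's head, on its axis, 146 mm from the tip.
- short_pin: The other pin, same shank and head but the shank is only 55 mm long (head 55 to 87 mm from its tip). Too short for the job; stays in the block. Origin at its tip.
- pliers: Bystander lying on the table, to be left alone: pliers with red handles, 59 x 182 x 12 mm. Origin under its middle.
- padlock: Bystander lying on the table, to be left alone: brass padlock, 70 x 40 x 16 mm. Origin under its middle.
- spanner_2: Bystander lying on the table, to be left alone: combination spanner, 32 x 184 x 6 mm. Origin under its middle.
- flange: Bystander lying on the table, to be left alone: round dark cast flange, 85 x 85 x 26 mm. Origin under its middle.
- big_bolt: Bystander lying on the table, to be left alone: big rusty bolt with nut, 27 x 97 x 24 mm. Origin under its middle.
Not all that is in view belongs to the job. Leave any pink or turquoise look-alike of the long_pin alone.

How it is judged:
By the outcome, as a careful person would: the job done as asked, in the order asked, and still so for the second after the job is handed in, while the arm keeps its last pose, push and grip.
It also fails if it takes over 64 s, if anything falls off the work surface, if the arm or the gripper's body presses on something with over 40 N, if the wrist force passes 120 N, or if a joint passes its speed limit or range.

ROBOT

A 6-joint arm with a two-finger parallel gripper is mounted at the origin on a cart in front of the work surface, level with it; the furniture and walls round the work are solid. World frame = base frame: x ahead of the robot, y to its left, z up, the work surface at z = 0. Lengths are in m, angles in rad, forces in N, time in s.
With the tool pointing down it reaches from about 0.375 to 0.975 m from the base axis. Payload 3.8 kg.
Tool frame: the origin (TCP) lies between the finger pads; the fingertips stand 19 mm ahead of it and the grasp point (between the pads) is the TCP; z points along the fingers, y is the line along which they close (so a half turn about z gives the same grasp; the last joint's range is limited). The gripper opens to 85 mm and grips with 20 to 120 N. Pads are 22 mm wide; open, the fingers measure 114 mm over their backs; the gripper's body (76 mm by 85 mm) begins 54 mm behind the grasp point. The pads swing forward as they close: fully open they stand 13 mm farther back than shut.
Start: joints at [1.252, 0.264, 1.604, -0, 1.274, -0.037], TCP at [0.188, 0.648, 0.25] pointing down, gripper open.
Joint ranges: [-2.63, 2.63], [-0.94, 2.18], [0.31, 2.57], [-1.31, 4.45], [0, 2.66], [-2.55, 2.55]. Speed limits (rad/s): [2.57, 2.57, 3.14, 3.14, 3.14, 3.14].

INTERFACE

Orientations are given as a rotation vector (axis times angle).
In Python, from rig import status, get_image, arm gives the robot as it stands. The module is installed in compiled form; this text tells all that it offers.
- The arm moves only by the shell command python3 -m creep 'ROWS'. ROWS is JSON, a list of rows, each a list of 7 numbers: the shift along the tool's x, y, z in cm, then the turn, a rotation vector about the tool's x, y, z in degrees, then the opening, from 0 (shut) to 1 (fully open). A call has 1 to 8 rows; each row is the pose to reach, as a shift and turn from the pose commanded when the call began, along the tool's axes at that moment; what a row does not reach only later rows make up. A row lasts 1/8 s, in which the tool goes at most 62.5 mm and 10.7 degrees, less where a joint would pass 70% of its speed; a pose out of reach is approached as far as the arm can. A call with a gripper value outside its range is refused whole. The fingers move at their own pace and stop on an object; the grip force is fixed at half the most. Time passes only in rows, so rows that repeat a pose let the fingers close. It gives the time, the measured TCP pose, the force, the opening and the grip force at its end, in the units of the state.
- status.get_obs(): the state, without advancing time (a new reading comes with each control period).
- get_image(name): name is "scene" or "top" or "wrist"; returns a dict with "color" (420x560x3 uint8, red, green, blue), "fx", "fy", "cx", "cy" (pixels), "k1" (the pictures are not rectified: a ray, as slopes to the right and down, at radius r is drawn at 1 + k1 r^2 times it, then the intrinsics apply), "world_from_camera" (4x4, takes a point from camera to world coordinates); the wrist camera has in their place "hand_eye" (4x4, takes a point from camera to tool coordinates, whose origin is the TCP and whose axes are the flange's). Camera axes: x right, y down, z forward; pixel columns grow to the right and rows downward; lengths in m; the calibration is good to about 2 mm. A picture is of the moment at which its call begins: read the wrist's pose just before it. There is no depth.
- arm.finish_job(): hands the job in; it is judged then, once.
The state is a dict: "t": time; "joint_positions": joint angles; "dq": joint speeds; "effort": joint torques, N m; "ee_pos": TCP position; "eef_rot": TCP orientation; "force": force on the tool from outside, world axes, zero at the start; "torque": the same for the moment, N m; "grip_width": finger opening in m; "finger_force": force on a finger pad.
Only numpy, scipy, OpenCV 4.12 (cv2) and the standard library are available. Lean on these libraries where they do the work, as an engineer would, in place of code of your own. Each camera call takes 0.05 s, during which the arm holds its last target. There are 200 camera calls.

## Working session

There is one attempt and no reset: what is moved stays moved. The work goes in short steps, Python scripts to look and compute and a shell command to move; the robot and the scene stay as the last step left them, time stands still between calls to the robot, and variables do not carry over. Pictures are saved under pics/ and viewed, at most 10 in all, crops included, and the job is handed in when it is done.

```bash
mkdir -p pics; cat > h.py <<'E'
import numpy as np, cv2, pickle
from scipy.spatial.transform import Rotation as R
from rig import status, get_image
def snap(name, tag):
    o=status.get_obs(); im=get_image(name)
    if 'world_from_camera' in im: T=np.array(im['world_from_camera'])
    else:
        W=np.eye(4); W[:3,:3]=R.from_rotvec(o['eef_rot']).as_matrix(); W[:3,3]=o['ee_pos']; T=W@np.array(im['hand_eye'])
    d=dict(T=T,**{k:im[k] for k in('fx','fy','cx','cy','k1','color')})
    pickle.dump(d,open(f'pics/{tag}.pkl','wb')); cv2.imwrite(f'pics/{tag}.png',im['color'][:,:,::-1]); return d
def load(tag): return pickle.load(open(f'pics/{tag}.pkl','rb'))
def ray(d,u,v):
    p=np.array([(u-d['cx'])/d['fx'],(v-d['cy'])/d['fy']]); q=p.copy()
    for _ in range(20): q=p/(1+d['k1']*(q@q))
    return d['T'][:3,3], d['T'][:3,:3]@np.array([q[0],q[1],1.])
def onz(d,u,v,z):
    o,r=ray(d,u,v); return o+r*(z-o[2])/r[2]
def proj(d,P):
    c=np.linalg.inv(d['T'])@np.append(P,1); s=c[:2]/c[2]; s=s*(1+d['k1']*(s@s)); return np.array([s[0]*d['fx']+d['cx'],s[1]*d['fy']+d['cy']])
def tri(*obs):
    A=np.zeros((3,3));b=np.zeros(3)
    for d,u,v in obs:
        o,r=ray(d,u,v); r=r/np.linalg.norm(r); M=np.eye(3)-np.outer(r,r); A+=M;b+=M@o
    return np.linalg.solve(A,b)
def totool(P):
    o=status.get_obs(); return R.from_rotvec(o['eef_rot']).inv().apply(np.array(P)-o['ee_pos'])*100
E
python3 - <<'E'
from h import *
a=snap('scene','s0');b=snap('top','t0')
for d in(a,b): print(d['T'][:3,3],d['T'][:3,2],d['fx'],d['k1'])
o=status.get_obs();print(o['ee_pos'],o['eef_rot'],o['t'],o['grip_width'])
for d,n in((a,'s'),(b,'t')): cv2.imwrite(f'pics/{n}0b.png',cv2.resize(d['color'][:,:,::-1],(800,600),interpolation=cv2.INTER_CUBIC))
E
```

```text
[-0.25338983  0.59960011  0.93184909] [ 0.5616394  -0.4953343  -0.66272552] 427.96843778303105 -0.025929931080469343
[ 0.26150017 -0.00644034  1.53805017] [ 0.13178408 -0.02043588 -0.99106777] 490.62087164407643 -0.1776069088732378
[0.18751103 0.64778443 0.24907657] [-0.44117511 -3.11008902  0.00312084] 0.1 0.08550349232205343
```

View pics/s0b.png

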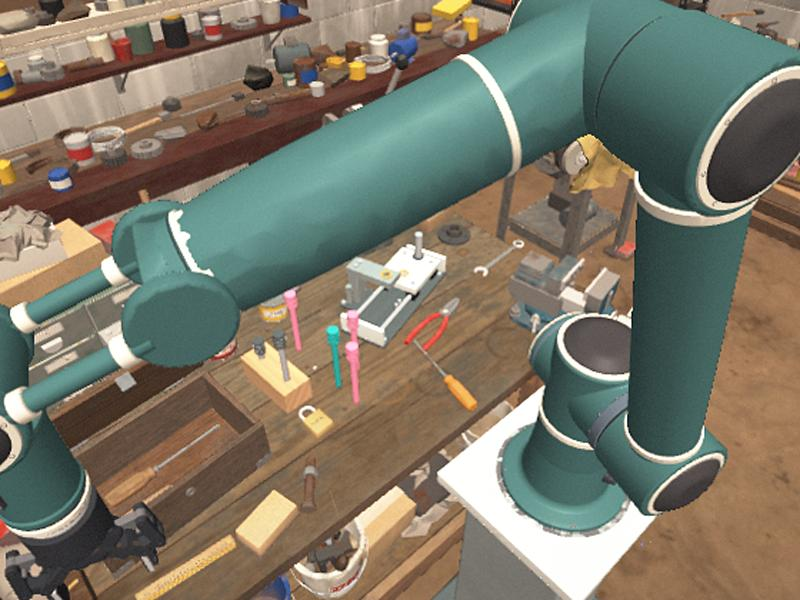

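View pics/t0b.png

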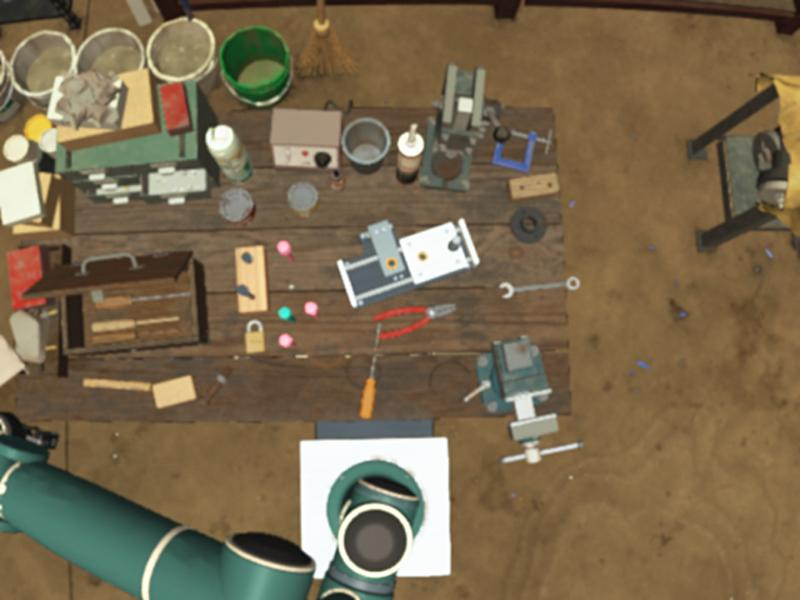

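The scene picture shows the jig at about (395,290) and the pin block at (275,365), where the long pin is the right one with its head at (280,340). In the top picture the post is at (455,243), the upper bushing at (391,263), the lower bushing at (422,256) and the pin heads at (245,257) and (243,290). I'll enlarge both.

```bash
python3 - <<'E'
from h import *
for n,(x,y,w,h),s in(('t0',(155,145,190,110),4.2),('s0',(160,155,160,130),4.6)):
    c=load(n)['color'][y:y+h,x:x+w,::-1]; cv2.imwrite(f'pics/{n}c.png',cv2.resize(c,None,fx=s,fy=s,interpolation=cv2.INTER_CUBIC))
E
```

```text
(no output)
```

View pics/t0c.png

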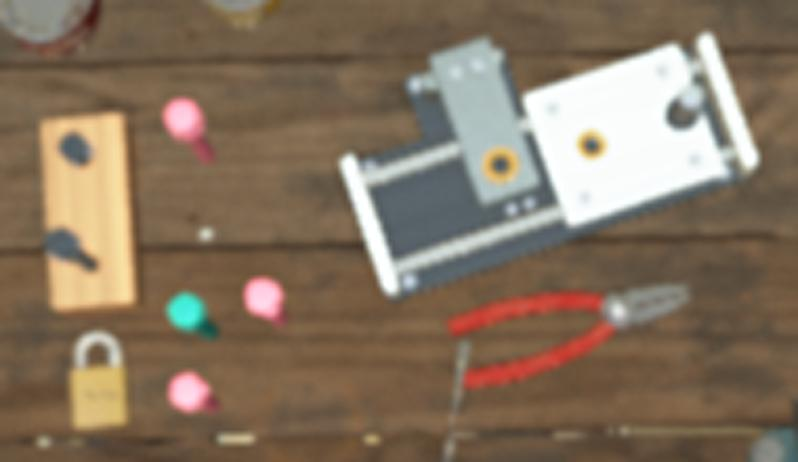

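View pics/s0c.png

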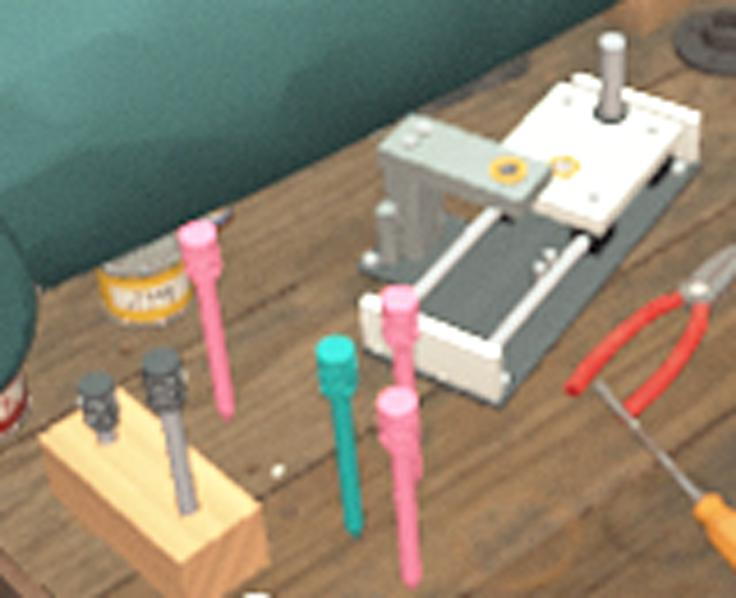

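Top crop: the post top is at (692,97), the upper bushing at (500,165), the lower at (592,145) and the long pin's head at (60,241). Scene crop: post top (612,41), upper bushing (509,170), lower (564,167), long head top (163,360). The pink and turquoise decoys stand between the block and the jig.

```bash
python3 - <<'E'
from h import *
np.set_printoptions(precision=4,suppress=True)
t=load('t0');s=load('s0')
T=lambda u,v:(t,155+(u+.5)/4.2-.5,145+(v+.5)/4.2-.5)
S=lambda u,v:(s,160+(u+.5)/4.6-.5,155+(v+.5)/4.6-.5)
P={}
for n,a,b,z in(('post',(692,97),(612,41),.125),('up',(500,165),(509,170),.109),('low',(592,145),(564,167),.061),('longtop',(60,241),(163,360),.174)):
    A,B=T(*a),S(*b); P[n]=(onz(*A,z)+onz(*B,z))/2
    print(n,onz(*A,z),onz(*B,z),tri(A,B))
for n,a,z in(('pinkA',(183,118),.162),('pinkB',(264,297),.162),('turq',(186,312),.162),('pinkC',(187,391),.162),('endL',(368,225),.05),('endR',(727,102),.05),('blk1',(40,120),.052),('blk2',(124,112),.052),('blk3',(136,303),.052),('blk4',(52,310),.052),('arm1',(432,55),.106),('arm4',(487,205),.106),('arm3',(538,188),.106)): print(n,onz(*T(*a),z)[:2])
for a,b in(('post','up'),('low','up'),('post','low')):
    d=(P[b]-P[a])[:2];print(a,b,np.hypot(*d),np.degrees(np.arctan2(d[1],d[0])))
print(R.from_rotvec(status.get_obs()['eef_rot']).as_matrix())
E
```

```text
post [ 0.5595 -0.1793  0.125 ] [ 0.5591 -0.1758  0.125 ] [ 0.5608 -0.1789  0.1224]
up [ 0.5163 -0.0437  0.109 ] [ 0.5143 -0.0421  0.109 ] [ 0.5166 -0.0439  0.1067]
low [ 0.5384 -0.1125  0.061 ] [ 0.5361 -0.1103  0.061 ] [ 0.5389 -0.1128  0.0579]
longtop [0.459  0.2545 0.174 ] [0.4557 0.2553 0.174 ] [0.4589 0.2545 0.1712]
pinkA [0.5437 0.1729]
pinkB [0.4199 0.1183]
turq [0.4108 0.171 ]
pinkC [0.3576 0.1706]
endL [0.4842 0.0521]
endR [ 0.5711 -0.2144]
blk1 [0.5672 0.2936]
blk2 [0.5718 0.231 ]
blk3 [0.43   0.2218]
blk4 [0.426  0.2835]
arm1 [0.5972 0.0028]
arm4 [ 0.4884 -0.034 ]
arm3 [ 0.4999 -0.0702]
post up 0.14159757775648157 108.09305469161932
low up 0.07190031134076129 107.77197281060393
post low 0.06969956002218648 108.42427478762278
[[-0.9605  0.2781 -0.0006]
 [ 0.2781  0.9605 -0.0019]
 [ 0.0001 -0.002  -1.    ]]
```

Travel needed is about 72 mm at heading 108°. I'll pinch the post across the rails, which keeps the fingers clear of the arm. First, over to above the post.

```bash
python3 -m creep '[[-3.6,-4.3,0,0,0,7,0.7],[-7.3,-8.6,0,0,0,14,0.7],[-11,-13,0,0,0,21,0.7],[-14.7,-17.3,0,0,0,28,0.7],[-18.4,-21.6,0,0,0,35,0.7],[-22,-26,0,0,0,42,0.7],[-25.7,-30.2,0,0,0,49,0.7],[-29.4,-34.5,0,0,0,56,0.7]]'; python3 - <<'E'
from h import *
print(totool([0.5595,-0.1785,0.25]), R.from_rotvec(status.get_obs()['eef_rot']).as_matrix())
E
```

```text
t: 1.1
ee_pos: [0.3744, 0.2335, 0.25]
eef_rot: [1.854, 2.536, -0.0]
force: [1.0, 0.1, 0.5]
grip_width: 0.0596
finger_force: 0.0
[-4.48695362e+01  5.15247105e+00  7.62890938e-03] [[-3.03196396e-01  9.52928086e-01  8.84519956e-05]
 [ 9.52928086e-01  3.03196402e-01 -6.84325738e-05]
 [-9.20296485e-05  6.35398811e-05 -9.99999994e-01]]
```

```bash
python3 -m creep '[[-5.7,0.6,0,0,0,0,0.7],[-11.4,1.3,0,0,0,0,0.7],[-17.1,1.9,0,0,0,0,0.7],[-22.8,2.6,0,0,0,0,0.7],[-28.5,3.3,0,0,0,0,0.7],[-34,3.9,0,0,0,0,0.7],[-39.5,4.5,0,0,0,0,0.7],[-44.9,5.1,0,0,0,0,0.7]]'; python3 - <<'E'
from h import *
d=snap('wrist','w1')
cv2.imwrite('pics/w1b.png',cv2.resize(d['color'][:,:,::-1],(800,600),interpolation=cv2.INTER_CUBIC))
for P in ([.5595,-.1793,.125],[.5384,-.1125,.061],[.5163,-.0437,.109]): print(proj(d,P)*800/560)
E
```

```text
t: 2.1
ee_pos: [0.5606, -0.1783, 0.2498]
eef_rot: [-1.85, -2.538, 0.0]
force: [0.5, 0.4, -0.1]
grip_width: 0.0601
finger_force: 0.0
[396.67586288 294.74847586]
[397.36155192 165.51349899]
[397.29261543  18.29094701]
```

View pics/w1b.png

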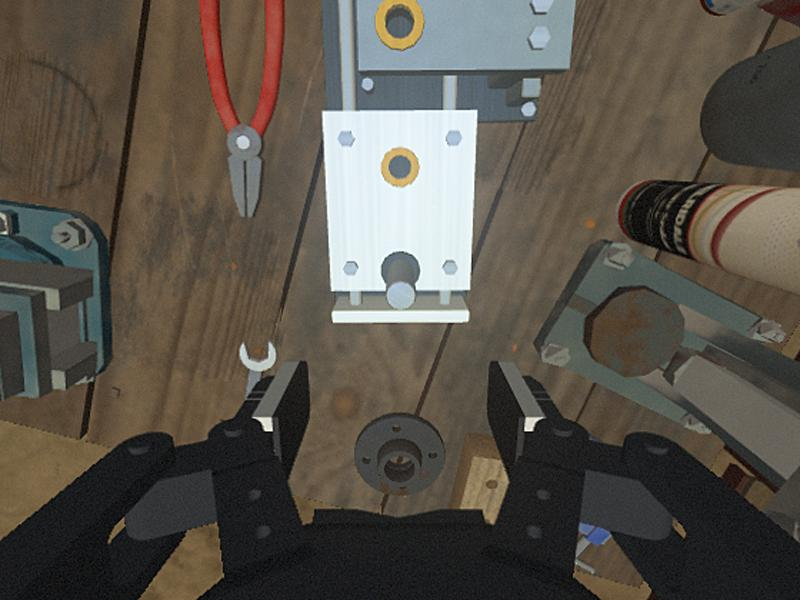

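The wrist picture shows the post top at (401,294), the lower bushing at (400,166) and the upper one at (400,22). That is within 2 mm of the estimates. I'll go down and pinch.

```bash
python3 -m creep '[[0,0.1,5,0,0,0,0.7],[0,0.1,10,0,0,0,0.7],[0,0.1,14.8,0,0,0,0.7],[0,0.1,14.8,0,0,0,0.1],[0,0.1,14.8,0,0,0,0.1],[0,0.1,14.8,0,0,0,0.1],[0,0.1,14.8,0,0,0,0.1]]';  python3 - <<'E'
from h import *
d=load('w1'); k=.7
l=onz(d,400*k,166*k,.061);u=onz(d,400*k,22*k,.109);p=onz(d,401*k,294*k,.125);print(p,l,u,np.linalg.norm((u-l)[:2]),np.linalg.norm((u-p)[:2]))
E
```

```text
t: 3.02
ee_pos: [0.5616, -0.1769, 0.1046]
eef_rot: [1.848, 2.538, -0.001]
force: [-4.9, -2.4, 2.2]
grip_width: 0.0163
finger_force: 59.4
[ 0.5617017  -0.17812744  0.125     ] [ 0.54014898 -0.11226047  0.061     ] [ 0.51812584 -0.04485526  0.109     ] 0.070911791960081 0.14021529813363215
```

```bash
python3 -m creep '[[2,0,0,0,0,0,0.1],[4,0,0,0,0,0,0.1],[6,0,0,0,0,0,0.1],[7.1,0,0,0,0,0,0.1],[7.1,0,0,0,0,0,0.1]]'; python3 -m creep '[[0,0,0,0,0,0,0.6],[0,0,0,0,0,0,0.6],[0,0,-7,0,0,0,0.6],[0,0,-7,0,0,0,0.6]]'; python3 - <<'E'
from h import *
d=snap('wrist','w2')
c=d['color'][:,:,::-1][0:280,100:460]; cv2.imwrite('pics/w2b.png',cv2.resize(c,None,fx=2.1,fy=2.1,interpolation=cv2.INTER_CUBIC))
E
```

```text
t: 3.65
ee_pos: [0.5392, -0.1085, 0.1045]
eef_rot: [1.848, 2.539, -0.001]
force: [-6.0, -0.7, 4.2]
grip_width: 0.0165
finger_force: 60.3
t: 4.15
ee_pos: [0.5439, -0.1096, 0.1783]
eef_rot: [1.844, 2.531, 0.007]
force: [0.1, 0.1, 0.6]
grip_width: 0.0512
finger_force: 0.0
```

View pics/w2b.png

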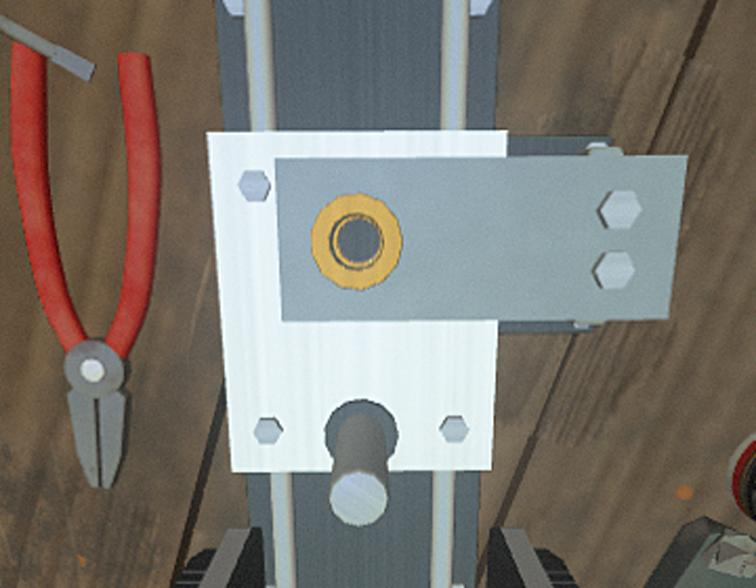

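The two bushings appear concentric at (357,241), and the post top is at (358,498), so the carriage is at its station. Next I'll work out the way to the long pin.

```bash
python3 - <<'E'
from h import *
d=load('w2'); f=lambda u,v,z:onz(d,100+(u+.5)/2.1-.5,(v+.5)/2.1-.5,z)
u=f(357,241,.109);p=f(358,498,.125);l=f(358,240,.061);print(u,l,p,np.linalg.norm((u-p)[:2]))
o=status.get_obs();print(o['ee_pos'],R.from_rotvec(o['eef_rot']).as_matrix())
print(totool([.460,.2545,.25]))
E
```

```text
[ 0.51751207 -0.04400678  0.109     ] [ 0.51714557 -0.04422505  0.061     ] [ 0.53882472 -0.11024641  0.125     ] 0.0695838934612958
[ 0.54305862 -0.10938021  0.17721813] [[-0.30652277  0.95181994  0.0090885 ]
 [ 0.95185177  0.30655212 -0.00200038]
 [-0.0046901   0.00803774 -0.9999567 ]]
[37.14780249  3.30763979 -7.42614953]
```

```bash
python3 -m creep '[[0,0,-4.5,0,0,0,0.6],[5,0.5,-7.3,0,0,0,0.6],[11,1,-7.3,0,0,0,0.6],[17,1.5,-7.3,0,0,0,0.6],[23,2,-7.3,0,0,0,0.6],[29,2.6,-7.3,0,0,0,0.6],[35,3.1,-7.3,0,0,0,0.6],[37.1,3.3,-7.3,0,0,0,0.6]]'; python3 -m creep '[[0,0,0,0,0,0,0.6],[0,0,0,0,0,0,0.6]]'; python3 - <<'E'
from h import *
d=snap('wrist','w3')
c=d['color'][:,:,::-1]; cv2.imwrite('pics/w3b.png',cv2.resize(c,(800,600),interpolation=cv2.INTER_CUBIC))
o=status.get_obs();print(o['ee_pos'],R.from_rotvec(o['eef_rot']).as_matrix()); print(proj(d,[.459,.2545,.174])/.7)
E
```

```text
t: 5.2
ee_pos: [0.4558, 0.2575, 0.2442]
eef_rot: [-1.845, -2.541, 0.001]
force: [-0.2, 0.2, -0.5]
grip_width: 0.051
finger_force: 0.0
t: 5.45
ee_pos: [0.4571, 0.254, 0.2445]
eef_rot: [-1.85, -2.539, 0.002]
force: [-1.2, 0.4, -1.0]
grip_width: 0.0513
finger_force: 0.0
[0.45729281 0.25367215 0.24468645] [[-3.05750968e-01  9.52111282e-01 -6.71945326e-04]
 [ 9.52111381e-01  3.05750466e-01 -7.55946459e-04]
 [-5.14297555e-04 -8.70898154e-04 -9.99999489e-01]]
[403.8826726  326.94135971]
```

View pics/w3b.png

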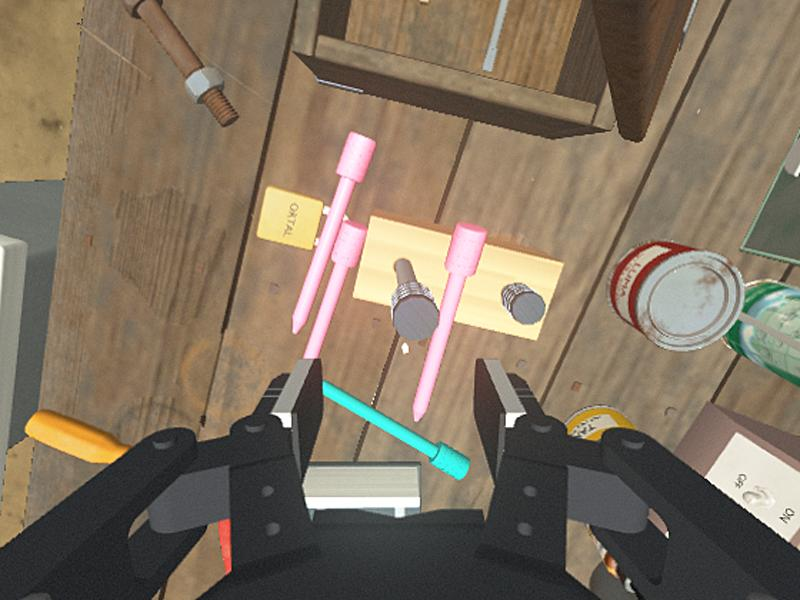

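The wrist picture shows the long pin's head top at about (415,317), the short pin's head at (526,306), and decoys whose placement needs a check. I'll triangulate those.

```bash
python3 - <<'E'
from h import *
np.set_printoptions(precision=4,suppress=True)
t=load('t0');s=load('s0');w=load('w3')
T=lambda u,v:(t,155+(u+.5)/4.2-.5,145+(v+.5)/4.2-.5)
S=lambda u,v:(s,160+(u+.5)/4.6-.5,155+(v+.5)/4.6-.5)
W=lambda u,v:(w,u*.7,v*.7)
for n,a,b in(('long',(60,241),(163,360)),('pinkA',(183,112),(200,232)),('turq',(183,308),(337,348)),('pinkB',(262,292),(400,295)),('pinkC',(185,386),(398,398))):
    P=tri(T(*a),S(*b)); print(n,P,proj(w,P)/.7,np.linalg.norm(proj(s,P)-np.array(S(*b)[1:])))
for n,b in(('pinkA tip',(228,412)),('turq tip',(355,530)),('pinkC tip',(412,580))): print(n,onz(*S(*b),0))
print('long w',onz(*W(415,317),.174),'short w',onz(*W(530,307),.099))
print('long base, top view',onz(*T(92,265),.052),'scene',onz(*S(189,508),.052),'wrist',onz(*W(403,262),.052))
print(tri(T(60,241),S(163,360),W(415,317)))
E
```

```text
long [0.4589 0.2545 0.1712] [403.6593 324.8328] 0.3006995498715394
pinkA [0.5479 0.1725 0.1583] [511.2134 497.3085] 0.40006804852255534
turq [0.4128 0.1722 0.1606] [269.9079 434.0295] 0.5424489940778064
pinkB [0.4228 0.119  0.1609] [264.9241 519.7711] 0.3738078333699484
pinkC [0.3599 0.1709 0.1606] [167.766  408.7013] 0.6623563226307306
pinkA tip [ 0.5498  0.171  -0.    ]
turq tip [0.4155 0.1696 0.    ]
pinkC tip [0.3619 0.1677 0.    ]
long w [0.4623 0.2606 0.174 ] short w [0.5387 0.2649 0.099 ]
long base, top view [0.4585 0.2541 0.052 ] scene [0.4561 0.2562 0.052 ] wrist [0.4587 0.2583 0.052 ]
[0.4613 0.2556 0.1678]
```

```bash
python3 - <<'E'
from h import *
s=snap('scene','s1');t=snap('top','t1');w=snap('wrist','w4')
A=cv2.resize(s['color'][205:295,155:255],(400,360),interpolation=cv2.INTER_CUBIC)
B=cv2.resize(t['color'][150:240,150:250],(400,360),interpolation=cv2.INTER_CUBIC)
cv2.imwrite('pics/m1.png',np.hstack([A,B])[:,:,::-1])
o=status.get_obs();print(o['ee_pos'],o['dq'])
print(abs(load('w3')['color'].astype(int)-w['color']).mean())
E
```

```text
[0.45757046 0.25357433 0.24517043] [ 0.00064255 -0.00197988 -0.00203174  0.00053394  0.00095592 -0.00057926]
5.178225623582766
```

View pics/m1.png

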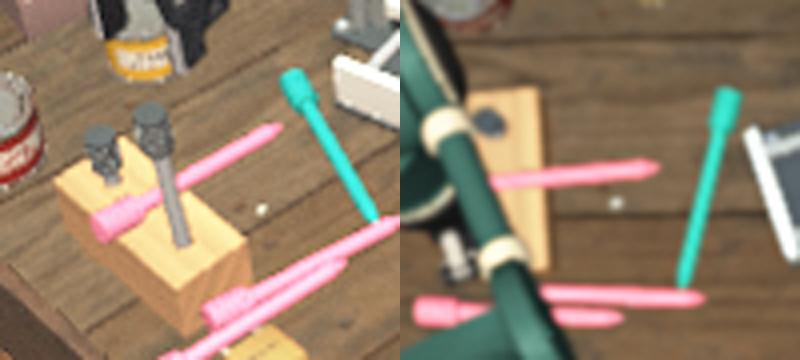

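The decoys have toppled by themselves: one lies across the block between the pins and the others are on the table. The long pin's head top is now at about (153,112) in the left crop, leaning slightly. I'll re-estimate its head.

```bash
python3 - <<'E'
from h import *
np.set_printoptions(precision=4,suppress=True)
s=load('s1');w=load('w4')
S=(s,155+153.5/4-.5,205+112.5/4-.5)
print(onz(*S,.174),tri(S,(w,415*.7,317*.7)))
c=w['color'][:,:,::-1][165:305,190:400]
A=cv2.resize(c,None,fx=3.8,fy=3.8,interpolation=cv2.INTER_CUBIC);cv2.imwrite('pics/w4b.png',A)
E
```

```text
[0.46   0.2589 0.174 ] [0.4633 0.2581 0.1705]
```

View pics/w4b.png

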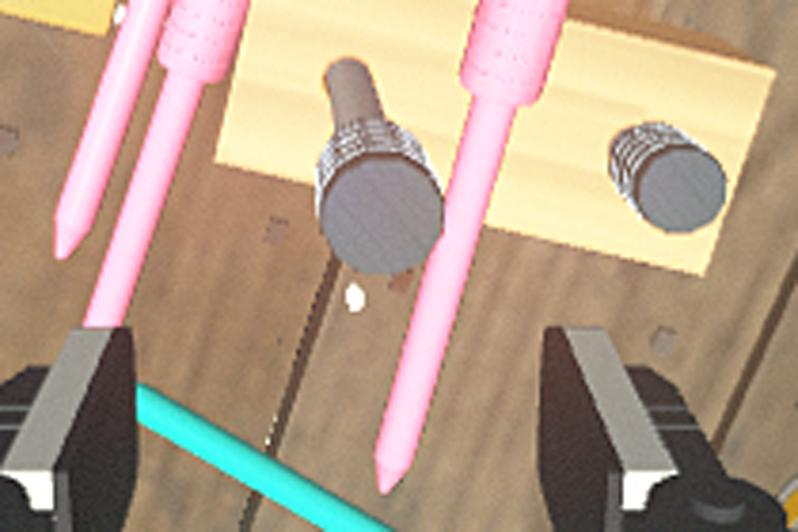

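```bash
python3 -m creep '[[0.4,0.5,4,0,0,0,0.6],[0.4,0.5,8.7,0,0,0,0.6],[0.4,0.5,8.7,0,0,0,0.6]]'; python3 -m creep '[[0,0,0,0,0,0,0.1],[0,0,0,0,0,0,0.1],[0,0,0,0,0,0,0.1],[0,0,0,0,0,0,0.1]]'
```

```text
t: 6.02
ee_pos: [0.4578, 0.2576, 0.1543]
eef_rot: [-1.849, -2.535, 0.013]
force: [-0.7, -0.2, -0.3]
grip_width: 0.0511
finger_force: 0.0
t: 6.52
ee_pos: [0.4615, 0.2604, 0.1608]
eef_rot: [1.849, 2.538, 0.003]
force: [-3.5, -1.0, 6.2]
grip_width: 0.0206
finger_force: 58.5
```

```bash
python3 -m creep '[[0,0,-1.5,0,0,0,0.1],[0,0,-3,0,0,0,0.1],[0,0,-4.5,0,0,0,0.1],[0,0,-8,0,0,0,0.1],[0,0,-12,0,0,0,0.1],[0,0,-14,0,0,0,0.1]]'; python3 -m creep '[[0,0,0,0,0,0,0.1],[0,0,0,0,0,0,0.1],[0,0,0,0,0,0,0.1]]'; python3 - <<'E'
from h import *
o=status.get_obs();print(o['ee_pos'],R.from_rotvec(o['eef_rot']).as_matrix()); print(totool([.5173,-.044,o['ee_pos'][2]]))
E
```

```text
t: 7.28
ee_pos: [0.4619, 0.2605, 0.3019]
eef_rot: [1.848, 2.537, 0.007]
force: [-0.4, 0.1, -2.0]
grip_width: 0.0207
finger_force: 58.9
t: 7.65
ee_pos: [0.4598, 0.2595, 0.2961]
eef_rot: [-1.849, -2.538, 0.005]
force: [-0.3, -0.6, -1.6]
grip_width: 0.0206
finger_force: 58.9
[0.4598203  0.25947428 0.29605115] [[-3.06567961e-01  9.51842876e-01 -3.35040646e-03]
 [ 9.51848587e-01  3.06563804e-01 -1.70373597e-03]
 [-5.94575600e-04 -3.71139052e-03 -9.99992936e-01]]
[-30.6482995   -3.83225848   0.03244597]
```

```bash
python3 -m creep '[[-4,-0.5,0,0,0,0,0.1],[-9,-1.1,0,0,0,0,0.1],[-14,-1.7,0,0,0,0,0.1],[-19,-2.4,0,0,0,0,0.1],[-24,-3,0,0,0,0,0.1],[-28,-3.5,0,0,0,0,0.1],[-30.6,-3.8,0,0,0,0,0.1],[-30.6,-3.8,0,0,0,0,0.1]]'; python3 -m creep '[[0,0,0,0,0,0,0.1],[0,0,0,0,0,0,0.1],[0,0,0,0,0,0,0.1],[0,0,1.5,0,0,0,0.1],[0,0,1.5,0,0,0,0.1],[0,0,1.5,0,0,0,0.1]]'; python3 - <<'E'
from h import *
np.set_printoptions(precision=4,suppress=True)
o=status.get_obs();p=np.array(o['ee_pos']);M=R.from_rotvec(o['eef_rot']).as_matrix();print(p,M)
s=snap('scene','s2');w=snap('wrist','w5');t=snap('top','t2')
tip=p+M@[0,0,.1475]; print(tip,proj(s,tip),proj(w,tip),proj(w,[.5173,-.044,.109]),proj(s,[.5173,-.044,.109]))
u,v=proj(s,tip).astype(int); A=cv2.resize(s['color'][v-45:v+45,u-40:u+40],(400,450),interpolation=cv2.INTER_CUBIC)
u,v=proj(w,tip).astype(int); y=max(0,v-60); print('scene org',proj(s,tip).astype(int)-[40,45],'wrist org',u-50,y); B=cv2.resize(w['color'][y:y+112,u-50:u+50],(400,448),interpolation=cv2.INTER_CUBIC); B=cv2.copyMakeBorder(B,0,2,0,0,cv2.BORDER_CONSTANT)
cv2.imwrite('pics/m2.png',np.hstack([A,B])[:,:,::-1])
E
```

```text
t: 8.65
ee_pos: [0.518, -0.0445, 0.2967]
eef_rot: [-1.852, -2.535, 0.002]
force: [-0.3, -0.1, -2.1]
grip_width: 0.02
finger_force: 59.0
t: 9.4
ee_pos: [0.5181, -0.0428, 0.2828]
eef_rot: [-1.849, -2.539, 0.001]
force: [0.1, 0.4, -0.7]
grip_width: 0.0205
finger_force: 58.9
[ 0.5181 -0.0428  0.2828] [[-0.3067  0.9518 -0.0009]
 [ 0.9518  0.3067  0.0001]
 [ 0.0004 -0.0009 -1.    ]]
[ 0.518  -0.0428  0.1353] [269.4869 184.1044] [278.863  197.9757] [277.7529 191.964 ] [270.0873 190.8386]
scene org [229 139] wrist org 228 137
```

View pics/m2.png

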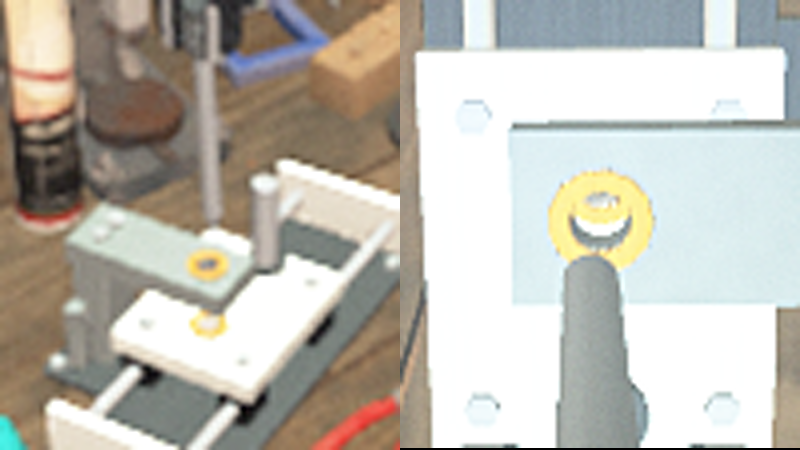

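```bash
python3 - <<'E'
from h import *
np.set_printoptions(precision=4,suppress=True)
s=load('s2');w=load('w5')
print(w['T'][:3,3],w['T'][:3,2])
S=lambda P:(proj(s,P)-[229,139]+.5)*5
W=lambda P:(proj(w,P)-[228,137]+.5)*4
yj=np.array([-.3067,.9518,0])
for n,P in(('up',[.5173,-.044,.109]),('upbot',[.5173,-.044,.09]),('low',[.5173,-.044,.061]),('post',np.array([.5173,-.044,.125])-.07*yj),('tip',[.518,-.0428,.1353]),('noseend',[.518,-.0428,.1473])): P=np.array(P);print(n,S(P),W(P))
f=lambda u,v,z:onz(w,228+u/4-.5,137+v/4-.5,z); g=lambda u,v,z:onz(s,229+u/5-.5,139+v/5-.5,z)
print('up',f(601-400,219,.109),g(208,263,.109),'post',g(263,185,.125),'low',g(210,322,.061))
E
```

```text
[0.4957 0.0249 0.4065] [ 0.0868 -0.2682 -0.9594]
up [207.9367 261.6931] [201.0115 221.856 ]
upbot [208.4495 285.7157] [201.1453 204.2129]
low [209.214 321.506] [201.3227 180.8069]
post [266.2898 180.2539] [201.1069 517.2298]
tip [204.925  227.9512] [205.4956 245.9832]
noseend [204.5731 212.1152] [205.5859 260.4486]
up [ 0.5171 -0.0433  0.109 ] [ 0.5163 -0.0432  0.109 ] post [ 0.5365 -0.1059  0.125 ] low [ 0.5166 -0.0441  0.061 ]
```

The scene crop shows the shank's end at about (212,218) above the upper bushing at (208,263), with the lower bushing in line at (210,322). The wrist crop shows the shank's end at (597,258) and the bushing at (601,219). I'll measure the shank axis numerically.

```bash
cat > ax.py <<'E'
from h import *
def prof(d,P0,sat):
    # returns measured minus predicted column centre of the 12 mm shank at P0
    u,v=proj(d,P0); h=np.linalg.norm(proj(d,np.array(P0)+d['T'][:3,0]*.006)-[u,v])
    im=cv2.cvtColor(d['color'],cv2.COLOR_RGB2HSV if sat else cv2.COLOR_RGB2GRAY); im=(im[:,:,1] if sat else im).astype(np.float32)
    xs=np.arange(-14,14.01,.1); 
    line=np.mean([cv2.remap(im,(u+xs).astype(np.float32)[None],np.full((1,len(xs)),v+k,np.float32),cv2.INTER_LINEAR)[0] for k in(-1,0,1)],0)
    best=None
    for c in np.arange(-8,8.01,.1):
        i=abs(xs-c)<h*.85; o=(abs(xs-c)>h*1.15)&(abs(xs-c)<h*1.15+2.5)
        l=line[o&(xs<c)].mean()-line[i].mean(); r=line[o&(xs>c)].mean()-line[i].mean(); q=min(l,r)
        if best is None or q>best[0]: best=(q,c)
    return best[1],best[0],h
E
python3 - <<'E'
from ax import *
for n,sat in(('s2',1),('w5',0)):
    d=load(n)
    for z in(.15,.155,.16,.17,.18,.19,.2): print(n,z,np.round(prof(d,[.518,-.0428,z],sat),2))
E
```

```text
s2 0.15 [ 1.3  57.32  2.02]
s2 0.155 [ 1.4  55.35  2.03]
s2 0.16 [ 1.5  51.97  2.03]
s2 0.17 [ 1.2  45.39  2.04]
s2 0.18 [ 1.4  14.5   2.05]
s2 0.19 [1.4  6.39 2.07]
s2 0.2 [1.2  5.53 2.08]
w5 0.15 [-8.     nan  7.18]
w5 0.155 [-8.     nan  7.31]
w5 0.16 [-8.     nan  7.45]
w5 0.17 [-8.     nan  7.74]
w5 0.18 [-8.     nan  8.05]
w5 0.19 [-8.     nan  8.39]
w5 0.2 [-8.     nan  8.76]ax.py:11: RuntimeWarning: Mean of empty slice.
  l=line[o&(xs<c)].mean()-line[i].mean(); r=line[o&(xs>c)].mean()-line[i].mean(); q=min(l,r)
  ret = ret.dtype.type(ret / rcount)
```

```bash
sed -i 's/-14,14.01/-24,24.01/' ax.py; python3 - <<'E'
from ax import *
np.set_printoptions(precision=4,suppress=True)
for z in(.15,.155,.16,.17,.18,.19,.2): print(z,np.round(prof(load('w5'),[.518,-.0428,z],0),2))
s=load('s2');print('scene right',s['T'][:3,0],'wrist right',load('w5')['T'][:3,0])
# collar centre: yellow blob of the upper bushing (saturated)
for n,P in(('s2',[.5173,-.044,.109]),('w5',[.5173,-.044,.109]),('s1',[.5173,-.044,.109]),('t0',[.5173,-.044,.109]),('w2',[.5173,-.044,.109])):
    d=load(n);u,v=proj(d,P).astype(int);k=16 if n[0]=='w' else 5
    if n=='w2':k=25
    hsv=cv2.cvtColor(d['color'],cv2.COLOR_RGB2HSV)[v-k:v+k+1,u-k:u+k+1];m=(hsv[:,:,1]>90)&(hsv[:,:,0]>12)&(hsv[:,:,0]<32)
    y,x=np.nonzero(m);c=np.array([(x.min()+x.max())/2,(y.min()+y.max())/2])+[u-k,v-k];c2=np.array([x.mean(),y.mean()])+[u-k,v-k]
    print(n,m.sum(),c,c2,proj(d,P),onz(d,*c,.109),onz(d,*c2,.109))
E
```

```text
0.15 [-3.6  60.59  7.18]
0.155 [-3.8  69.53  7.31]
0.16 [-3.8  70.41  7.45]
0.17 [-3.2  70.66  7.74]
0.18 [-3.2  83.35  8.05]
0.19 [-2.9  90.89  8.39]
0.2 [-3.2  90.45  8.76]
scene right [-0.6632 -0.7485 -0.0026] wrist right [0.9518 0.3066 0.0004]
s2 29 [270.  191.5] [270.069  191.5862] [270.0873 190.8386] [ 0.5151 -0.0417  0.109 ] [ 0.5146 -0.0416  0.109 ]
w5 322 [277.5 191. ] [278.1304 190.1739] [277.7529 191.964 ] [ 0.5168 -0.0432  0.109 ] [ 0.5171 -0.0422  0.109 ]
s1 29 [270.  191.5] [270.069  191.5862] [270.0873 190.8386] [ 0.5151 -0.0417  0.109 ] [ 0.5146 -0.0416  0.109 ]
t0 37 [273.5 183.5] [273.5946 183.7568] [273.7499 183.5671] [ 0.5175 -0.0433  0.109 ] [ 0.5167 -0.0435  0.109 ]
w2 1094 [269.5 114.5] [269.0238 114.5247] [269.3916 114.3709] [ 0.5174 -0.044   0.109 ] [ 0.5171 -0.0441  0.109 ]
```

```bash
python3 -m creep '[[0.27,0.2,0,0,0,0,0.1],[0.27,0.2,0,0,0,0,0.1],[0.27,0.2,1.2,0,0,0,0.1],[0.27,0.2,2.4,0,0,0,0.1],[0.27,0.2,3.4,0,0,0,0.1],[0.27,0.2,3.4,0,0,0,0.1],[0.27,0.2,3.4,0,0,0,0.1]]';  python3 - <<'E'
from ax import *
np.set_printoptions(precision=4,suppress=True)
o=status.get_obs();p=np.array(o['ee_pos']);print(p,totool(p+np.array(o['force'])/100.),o['torque'])
s=snap('scene','s3');w=snap('wrist','w6')
for z in(.125,.13,.14,.15,.16): print(z,np.round(prof(s,[p[0],p[1],z],1),2),np.round(prof(w,[p[0],p[1],z],0),2))
print(proj(s,[*p[:2],.13]),proj(s,[.5173,-.044,.13]),proj(w,[*p[:2],.13]),proj(w,[.5173,-.044,.13]))
E
```

```text
t: 10.42
ee_pos: [0.5196, -0.0398, 0.2493]
eef_rot: [1.85, 2.539, 0.0]
force: [-0.5, 0.4, -1.0]
grip_width: 0.0205
finger_force: 58.9
[ 0.5196 -0.0398  0.2493] [ 0.5    -0.3991  0.9711] [-0.0799  0.0183 -0.0602]
0.125 [ 6.   15.31  2.  ] [-4.2  68.24  7.4 ]
0.13 [ 3.1  10.06  2.  ] [-4.3  72.22  7.55]
0.14 [ 1.1  55.47  2.01] [-3.4  72.96  7.84]
0.15 [ 1.   57.55  2.02] [-3.4  71.7   8.16]
0.16 [ 1.   53.32  2.03] [-3.   72.81  8.51]
[268.4163 185.6452] [269.9717 185.419 ] [278.9025 207.1117] [274.5749 211.0613]
```

```bash
python3 -m creep '[[-0.1,0,0.5,0,0,0,0.1],[-0.1,0,1,0,0,0,0.1],[-0.1,0,1.4,0,0,0,0.1],[-0.1,0,1.4,0,0,0,0.1],[-0.1,0,1.4,0,0,0,0.1]]';  python3 - <<'E'
from ax import *
o=status.get_obs();p=np.array(o['ee_pos']);print(p,totool(p+np.array(o['force'])/100.),o['torque'])
E
```

```text
t: 11.15
ee_pos: [0.5197, -0.0407, 0.2352]
eef_rot: [-1.85, -2.539, 0.0]
force: [-0.6, 0.7, -1.5]
grip_width: 0.0207
finger_force: 59.0
[ 0.51974519 -0.04071657  0.23523059] [ 0.81923972 -0.38024716  1.48911346] [0.06395631 0.08020974 0.04508228]
```

```bash
python3 -m creep '[[0,0,0.8,0,0,0,0.1],[0,0,1.6,0,0,0,0.1],[0,0,2.4,0,0,0,0.1],[0,0,2.4,0,0,0,0.1],[0,0,2.4,0,0,0,0.1]]'; python3 -m creep '[[0,0,0.5,0,0,0,0.1],[0,0,1,0,0,0,0.1],[0,0,1.4,0,0,0,0.1],[0,0,1.4,0,0,0,0.1],[0,0,1.4,0,0,0,0.1]]'; python3 - <<'E'
from ax import *
o=status.get_obs();p=np.array(o['ee_pos']);print(p,totool(p+np.array(o['force'])/100.),o['torque'],R.from_rotvec(o['eef_rot']).as_matrix()[:,2])
E
```

```text
t: 11.78
ee_pos: [0.5199, -0.0408, 0.2113]
eef_rot: [1.85, 2.539, -0.0]
force: [-0.1, 0.5, -2.2]
grip_width: 0.0207
finger_force: 59.0
t: 12.4
ee_pos: [0.5198, -0.0407, 0.1973]
eef_rot: [-1.85, -2.539, 0.0]
force: [0.8, -0.1, -2.4]
grip_width: 0.0203
finger_force: 59.0
[ 0.51979517 -0.04071636  0.19727545] [-0.30727775  0.6929385   2.36907571] [ 0.04766347 -0.02431989  0.07721989] [-6.08557466e-05  3.88214187e-05 -9.99999997e-01]
```

```bash
python3 -m creep '[[0,0,0.6,0,0,0,0.1],[0,0,1.2,0,0,0,0.1],[0,0,1.8,0,0,0,0.1],[0,0,2.3,0,0,0,0.1],[0,0,2.6,0,0,0,0.1],[0,0,2.6,0,0,0,0.1],[0,0,2.6,0,0,0,0.1],[0,0,2.6,0,0,0,0.1]]'; python3 - <<'E'
from ax import *
np.set_printoptions(precision=4,suppress=True)
o=status.get_obs();p=np.array(o['ee_pos']);print(p,totool(p+np.array(o['force'])/100.),o['torque'],o['dq'])
s=snap('scene','s4');w=snap('wrist','w7')
# shank between arm and head, and the head's bottom edge row in the scene
for z in(.115,.12,.125,.13,.135,.14): print(z,np.round(prof(s,[p[0],p[1],z],1),2),np.round(prof(w,[p[0],p[1],z],0),2))
# carriage: post column/row check vs station (bright cylinder in the scene at expected place)
def blk(n):
    d=load(n);return d['color'][160:225,225:325].astype(int)
print('post region change',abs(blk('s4')-blk('s2'))[:,45:].mean(),abs(blk('s4')-blk('s2'))[30:,:].mean())
for x in range(180,262,5):
    z=x/1000;u,v=proj(s,[p[0]-.0028,p[1]-.0015,z]);u+=0;print(round(z,3),np.round([u,v],1),s['color'][int(round(v)),int(round(u))]) if z<.0 else None
E
```

```text
t: 13.4
ee_pos: [0.5199, -0.0407, 0.1715]
eef_rot: [1.85, 2.539, 0.0]
force: [-1.0, -0.4, -2.0]
grip_width: 0.0205
finger_force: 59.0
[ 0.5199 -0.0407  0.1715] [-0.0483 -1.1129  1.9681] [-0.0175 -0.027   0.0677] [ 0.0021 -0.001  -0.0006  0.0009 -0.0012  0.0012]
0.115 [ 8.   14.43  1.99] [-5.6  58.21  9.92]
0.12 [ 7.9  19.42  1.99] [-5.4  69.03 10.17]
0.125 [ 5.2  15.64  2.  ] [-4.1  83.21 10.44]
0.13 [1.8  8.22 2.  ] [-4.1  83.81 10.72]
0.135 [ 1.   34.1   2.01] [ -1.9  110.87  11.02]
0.14 [ 1.1  51.74  2.01] [ 2.9  39.38 11.33]
post region change 6.68083916083916 2.224666666666667
```

```bash
python3 -c "
from rig import arm;print(arm.finish_job())"
```

```text
the job is handed in; nothing more can be done
None
```

The job is handed in: the carriage is at the next station, and the long pin is through both bushings, held still and upright by its head. I put its tip at about 24 mm above the table, worked out from the hand height, as I had no picture views left to check it. The short pin and the other tools were not touched. The pink and turquoise look-alikes fell over during the job without the gripper coming near them, and one now lies across the block.

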